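# Put the probe-station accessories back in their foam tray

## Task

Put the four probe-station accessories away in the foam tray, each in the cut-out made for it: the vacuum wand, the loupe, the lidded aluminium dish and the small keypad, right way up and fully down in the cut-out. The black vial and the marker pen do not belong in the tray: leave them where they are.

Things in the scene. Friction and masses are not known exactly. Their poses are not given: they have to be found in the camera images.
- loupe: standing loupe, a squat waisted black cylinder 35 mm across and 39 mm tall, with a bluish lens on top, standing on the mat. Origin at the centre of its underside, z up. Grasp round it at any yaw, 34 mm wide; fingertips 12 mm or more above its underside clear the foam when it is put down.
- dish: turned aluminium dish with a fixed lid, standing on the mat: 60 mm across, lid rim 63 mm across from 20 to 26 mm height, and on the lid an upright black tab (6 x 26 mm) up to 38 mm. Origin at the centre of its underside, z up. Grasp across the 63 mm rim at any yaw; fingertips 12 mm or more above its underside clear the foam when it is put down.
- keypad: black remote keypad lying flat, 26 mm (its x) by 50 mm (its y) by 11 mm high, with six small round buttons on top. Origin at the centre of its underside, z up. Grasp across its 26 mm.
- wand: vacuum pick-up pen (vacuum wand) lying flat, 130 mm long (its y), 12 mm thick: a round black barrel from y = -30 to +65 mm, then a 4 mm metal tube with a small foot 12 mm across at y = -65 mm. Origin half-way along, at the height of its underside. Grasp across the barrel near the origin, 12 mm wide along its x.
- foam_loupe: fixed dark grey foam block, 80 mm (x) by 78 mm (y), in the front row of the shallow aluminium tray; a round cut-out 45 mm across, 10 mm deep, pale at the bottom, in its middle for the loupe. Origin at the centre of the block's underside (5 mm above the worktop, 3 mm above the pale mat): cut-out bottom at z = 12 mm, foam top at z = 22 mm. The three front blocks may lie in any order.
- foam_dish: the same fixed foam block with one round cut-out 72 mm across and 10 mm deep in its middle, for the dish. Origin and heights as for foam_loupe. (Around the work: the black enclosure is open in front between two posts at x = 0.33 m, y = 0.48 and -0.37 m; its left wall carries a shelf from y = 0.40 m on, 0.26 m above the worktop. Bring the arm in between the posts.)
- foam_keypad: the same foam block with a rectangular cut-out 37 mm (x) by 60 mm (y), 10 mm deep, in its middle, for the keypad; a finger channel 38 mm wide (y) and as deep runs right across the block along x through the middle of the cut-out. Origin and heights as for foam_loupe. Fixed.
- foam_wand: fixed foam block 56 mm (x) by 238 mm (y), the back row of the tray, with a slot 24 mm (x) by 146 mm (y), 10 mm deep, for the vacuum wand (either way round), and a finger channel 46 mm wide (y), as deep, right across it along x through the slot's middle. Origin under the slot's middle, heights as foam_loupe; the block runs from x = -36 to +20 mm. The tray's rim is lower than the channels.
- vial: black screw-cap vial standing on the mat, 34 mm across and 62 mm tall, ribbed black cap 29 mm across; looks like the loupe but does not belong in the tray. Origin at the centre of its underside. Leave alone.
- marker: marker pen lying on the mat, 121 mm long (its y), 14 mm thick, pale barrel and black cap; about the shape of the vacuum wand but does not belong in the tray. Origin half-way along, at its underside. Leave alone.
There are look-alikes about, which are no part of the job. Of the things shaped like the loupe, the black one is meant.

How it is judged:
By the outcome, as a careful person would: the job done as asked, in the order asked, and still so for the second after the job is handed in, with the robot touching nothing.
It also fails if it takes over 86 s, if anything falls off the work surface, if the arm or the gripper's body presses on something with over 40 N, if the wrist force passes 120 N, or if a joint passes its speed limit or range.

## Robot

A 7-joint arm with a two-finger parallel gripper is mounted at the origin on a cart in front of the work surface, level with it; the furniture and walls round the work are solid. World frame = base frame: x ahead of the robot, y to its left, z up, the work surface at z = 0. Lengths are in m, angles in rad, forces in N, time in s.
With the tool pointing down it reaches from about 0.425 to 0.825 m from the base axis. Payload 3.6 kg.
Tool frame: the origin (TCP) lies at the very end of the fingers, on their centre line; the grasp point (between the pads) lies 19 mm behind it; z points along the fingers, y is the direction in which the jaws open and shut (so a half turn about z gives the same grasp; the last joint's range is limited). The gripper opens to 85 mm and grips with 20 to 120 N. Pads are 22 mm wide; open, the fingers measure 114 mm over their backs; the gripper's body (76 mm by 85 mm) begins 54 mm behind the grasp point. The pads swing forward as they close: fully open they stand 13 mm farther back than shut.
Start: joints at [-1.181, 0.615, -0.013, 1.423, 0.008, 1.103, -0.04], TCP at [0.263, 0.595, 0.231] pointing down, gripper open.
Joint ranges: [-3.12, 3.12], [-0.3, 2.06], [-1.34, 1.32], [0.26, 2.42], [-1.36, 4.5], [0.01, 1.98], [-2.84, 2.84]. Speed limits (rad/s): [2.79, 2.79, 3.14, 3.14, 3.14, 3.14, 3.14].

## Interface

Orientations are given as [roll, pitch, yaw] about the fixed x, y, z axes, in that order (R = Rz(yaw) Ry(pitch) Rx(roll)).
In Python, from bench import get_obs, camera, get_calibration, finish_job gives the robot as it stands.
- The arm moves only by the shell command python3 -m pendant 'ROWS' [OPENING] [FORCE]. ROWS is JSON, one flat list of numbers, 4 for each row, row after row: the shift along the tool's x, y, z in cm, then the turn about the tool's z in rad. A call has 1 to 20 rows; each row shifts and turns the commanded pose from where the row before left it, along the tool's axes as they then stand; what a row does not reach is not made up. A row lasts 1/8 s, in which the tool goes at most 62.5 mm and 10.7 degrees, less where a joint would pass 70% of its speed; a pose out of reach is approached as far as the arm can. A call with a gripper value outside its range is refused whole. OPENING is the closure, from 0 (fully open) to 1 (shut), set as the call begins (- or left out, the last holds). The fingers move at their own pace and stop on an object; FORCE is the grip in N (left out, the last holds). Time passes only in rows, so rows that do not move let the fingers close. It gives the time, the measured TCP pose, the force and the opening at its end, in the units of the state.
- get_obs(): the state, without advancing time (a new reading comes with each control period).
- camera(name): name is "side" or "top"; returns (picture, depth): 420x560x3 uint8, red, green, blue; 420x560 float32, m along the optical axis (not along the pixel's ray), 0 where there is no reading.
- get_calibration(name): a dict with "mtx" (3x3 intrinsics, pixels), "dist" ([k1, k2, p1, p2, k3] as OpenCV has them; the pictures are not rectified), "R" (3x3) and "t" (3): a world point X has camera coordinates R X + t. Camera axes: x right, y down, z forward; pixel columns grow to the right and rows downward; lengths in m; the calibration is good to about 2 mm. A picture is of the moment at which its call begins. get_calibration takes no time and is no camera call.
- finish_job(): hands the job in, once; it reports no verdict.
The state is a dict: "clock": time; "q": joint angles; "qd": joint speeds; "joint_torque": joint torques, N m; "eef_pos": TCP position; "orientation": TCP orientation; "ft_force": force on the tool from outside, world axes, zero at the start; "moment": the same for the moment, N m; "opening": finger opening in m.
Only numpy, scipy, OpenCV 4.12 (cv2) and the standard library are available. Lean on these libraries where they do the work, as an engineer would, in place of code of your own. Each camera call takes 0.05 s, during which the arm holds its last target.

## Working session

There is one attempt and no reset: what is moved stays moved. The work goes in short steps, Python scripts to look and compute and a shell command to move; the robot and the scene stay as the last step left them, time stands still between calls to the robot, and variables do not carry over. Pictures are saved under pics/ and viewed, and the job is handed in when it is done.

```bash
ls; mkdir -p pics; python3 - <<'E'
from bench import *
import cv2,numpy as np
print(get_obs())
for n in("top","side"):
    p,d=camera(n); c=get_calibration(n); print(n,c)
    cv2.imwrite(f"pics/{n}0.png",p[:,:,::-1]); np.savez(f"pics/{n}0.npz",p=p,d=d)
E
```

```text
pics
{'clock': 0.0, 'q': array([-1.18148849,  0.61590643, -0.01268653,  1.42493629,  0.00808854,
        1.1033984 , -0.04039893]), 'qd': array([-2.85159033e-04,  1.18916814e-03, -3.27381314e-04,  8.61015784e-04,
       -4.03903213e-04,  8.74043099e-04, -8.71299126e-05]), 'joint_torque': array([ 1.27547178e-04, -4.69208014e+01,  2.58965436e-01, -1.71039158e+01,
        9.85388935e-03,  9.53135634e-03, -3.60386068e-06]), 'eef_pos': array([0.26219223, 0.59391839, 0.23013386]), 'orientation': array([-3.13899316e+00, -1.23950933e-05,  2.72590480e+00]), 'ft_force': array([-0.30874574, -0.05586191, -1.20811475]), 'moment': array([ 0.02229813,  0.00708777, -0.04127553]), 'opening': 0.08507353068639822}
top {'mtx': array([[466.57384774,   0.        , 280.62422355],
       [  0.        , 466.57384774, 206.51491414],
       [  0.        ,   0.        ,   1.        ]]), 'dist': array([-0.00964573,  0.        ,  0.        ,  0.        ,  0.        ]), 'R': array([[-0.18690771, -0.98237275, -0.00304829],
       [-0.9540446 ,  0.18225606, -0.23786895],
       [ 0.23423154, -0.04155134, -0.97129247]]), 't': array([0.07193463, 0.47903035, 0.85028665])}
side {'mtx': array([[389.17198468,   0.        , 272.54472636],
       [  0.        , 389.17198468, 212.73799438],
       [  0.        ,   0.        ,   1.        ]]), 'dist': array([0.01479609, 0.        , 0.        , 0.        , 0.        ]), 'R': array([[ 0.9995807 , -0.0207989 , -0.02014525],
       [-0.02720331, -0.43620084, -0.89943805],
       [ 0.00991995,  0.89960894, -0.43658374]]), 't': array([-0.51223444,  0.0560291 ,  0.85531752])}
```

View pics/top0.png

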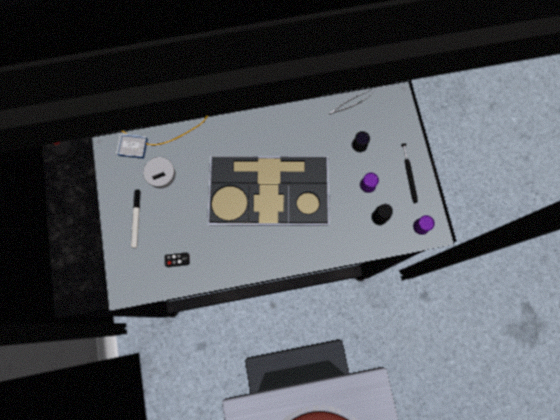

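View pics/side0.png

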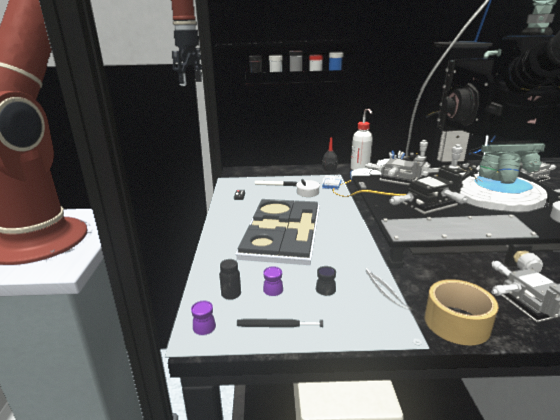

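The top picture shows the tray in the middle, with the dish cut-out at (230,203), the keypad cut-out at (268,203), the loupe cut-out at (308,203) and the wand slot at (268,167). The dish is at (159,172), the keypad at (177,259) and the marker at (136,218). The wand is at (410,173). There are two black cylinders, at (361,141) and (382,213). In the side view the one with smaller x is the taller vial, so the loupe is the one at (361,141).

```bash
cat > h.py <<'E'
import numpy as np,cv2
from bench import *
def ray(n,px):
    c=get_calibration(n); px=np.asarray(px,float).reshape(-1,1,2)
    u=cv2.undistortPoints(px,c["mtx"],c["dist"])[:,0]
    d=np.c_[u,np.ones(len(u))]
    return -c["R"].T@c["t"], d@c["R"], c
def plane(n,px,z):
    o,d,_=ray(n,px); s=(z-o[2])/d[:,2]; return o+d*s[:,None]
def depthpt(n,px,dep):
    o,d,_=ray(n,px); return o+d*np.asarray(dep).reshape(-1,1)
def cloud(n,d):
    h,w=d.shape; v,u=np.mgrid[0:h,0:w]
    P=depthpt(n,np.c_[u.ravel(),v.ravel()],d.ravel()); return P.reshape(h,w,3)
def proj(n,X):
    c=get_calibration(n); return cv2.projectPoints(np.asarray(X,float).reshape(-1,1,3),cv2.Rodrigues(c["R"])[0],c["t"],c["mtx"],c["dist"])[0][:,0]
E
python3 - <<'E'
from h import *
T=np.load("pics/top0.npz"); C=cloud("top",T["d"]); 
S=np.load("pics/side0.npz"); CS=cloud("side",S["d"])
for nm,px in dict(mat=(340,250),dish=(152,172),glass=(132,146),loupe=(361,137),vial=(382,209),purp1=(371,180),purp2=(426,222),key=(177,259),foam=(290,175),barrel=(412,185),marker=(134,230),dark1=(90,390),dark2=(60,330),bar=(280,40),rb=(300,355)).items():
    print(nm,C[px[1],px[0]].round(4),T["p"][px[1],px[0]])
print("side")
for nm,px in dict(loupe=(326,270),vial=(230,265),post=(207,120),post2=(75,200),shelf=(300,72)).items(): print(nm,CS[px[1],px[0]].round(3))
print(proj("top",[.262,.594,.23]))
p=T["p"][:,:,::-1]
cv2.imwrite("pics/crL.png",cv2.resize(p[110:290,90:250],None,fx=4,fy=4,interpolation=2)[:600])
cv2.imwrite("pics/crM.png",cv2.resize(p[140:240,200:340],None,fx=5,fy=5,interpolation=2))
cv2.imwrite("pics/crR.png",cv2.resize(p[80:250,320:460],None,fx=3.5,fy=3.5,interpolation=2))
E
```

```text
mat [ 0.3859 -0.1225  0.0024] [152 156 163]
dish [0.6124 0.2254 0.0283] [176 173 178]
glass [0.6801 0.2615 0.0207] [189 187 194]
loupe [ 0.6019 -0.2099  0.0406] [25 23 35]
vial [ 0.4412 -0.2103  0.0631] [28 29 29]
purp1 [ 0.5083 -0.2089  0.0398] [113  44 155]
purp2 [ 0.4036 -0.2948  0.0414] [119  51 160]
key [0.4274 0.2016 0.0151] [46 44 43]
foam [ 0.5528 -0.0516  0.0282] [57 58 63]
barrel [ 0.4887 -0.2962  0.0138] [20 19 21]
marker [0.5019 0.2792 0.0152] [196 192 189]
dark1 [ 0.1818  0.61   -0.513 ] [0 0 0]
dark2 [ 0.3376  0.4685 -0.043 ] [7 4 8]
bar [0.3187 0.01   0.867 ] [0 0 0]
rb [ 0.1429 -0.0216 -0.7963] [58 61 66]
side
loupe [ 0.599 -0.21   0.039]
vial [ 0.44  -0.223  0.063]
post [0.321 0.466 0.148]
post2 [-0.243  0.643 -0.187]
shelf [0.604 0.399 0.289]
[[-110.59909314  403.51232018]]
```

View pics/crL.png

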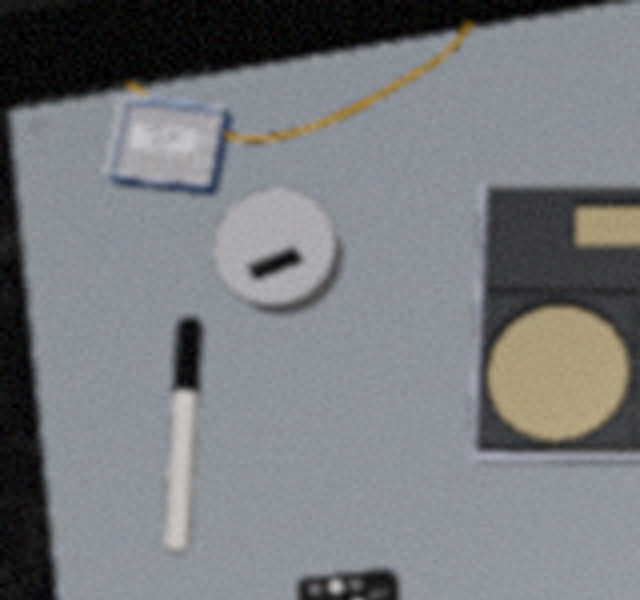

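View pics/crM.png

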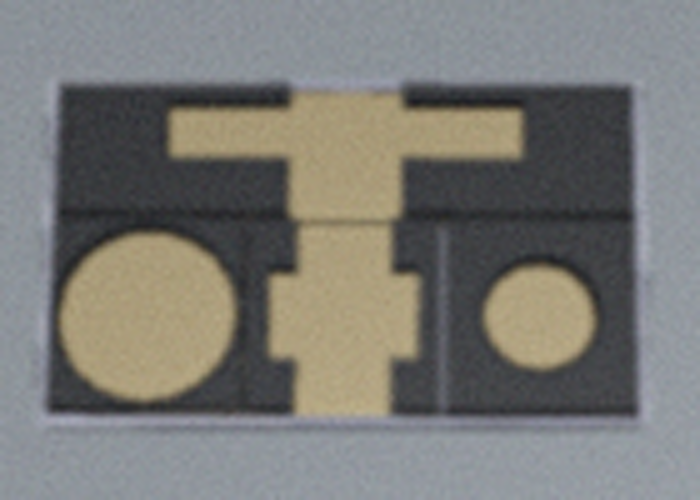

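View pics/crR.png

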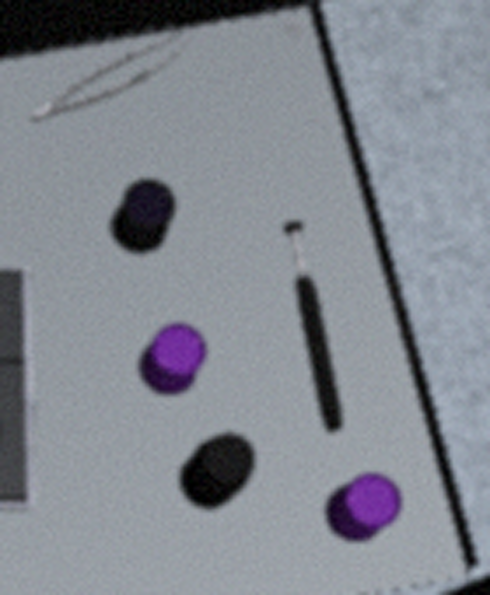

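```bash
cat > meas.py <<'E'
from h import *
import sys
def run(tag):
    T=np.load(f"pics/top{tag}.npz"); p=T["p"]; C=cloud("top",T["d"])
    S=np.load(f"pics/side{tag}.npz"); CS=cloud("side",S["d"])
    hsv=cv2.cvtColor(p,cv2.COLOR_RGB2HSV)
    tan=((hsv[...,0]>12)&(hsv[...,0]<32)&(hsv[...,1]>60)&(hsv[...,2]>90)).astype(np.uint8); tan[:,:205]=0;tan[:,335:]=0;tan[:150]=0;tan[230:]=0
    n,l,s,c=cv2.connectedComponentsWithStats(tan)
    for i in range(1,n):
        if s[i,4]<60: continue
        cn=cv2.findContours((l==i).astype(np.uint8),cv2.RETR_EXTERNAL,cv2.CHAIN_APPROX_NONE)[0][0][:,0]
        W=plane("top",cn,.022)[:,:2]; r=cv2.minAreaRect((W*1000).astype(np.float32))
        print("tan",s[i],c[i].round(1),"cen",plane("top",c[i:i+1],.022)[0].round(4),"rect",np.round(r[0],1),np.round(r[1],1),round(r[2],1))
    # objects by depth
    for nm,(n,x0,x1,y0,y1,z0,z1) in dict(
      loupeT=("top",.56,.65,-.26,-.17,.036,.06),loupeS=("side",.56,.65,-.26,-.17,.008,.045),
      dishT=("top",.56,.66,.17,.28,.024,.034),tabT=("top",.56,.66,.17,.28,.036,.06),
      keyT=("top",.39,.46,.16,.25,.0095,.03),
      wandT=("top",.42,.62,-.36,-.25,.0085,.03),vialT=("top",.40,.48,-.26,-.17,.058,.08)).items():
        Q=(C if n=="top" else CS).reshape(-1,3); Q=Q[(Q[:,0]>x0)&(Q[:,0]<x1)&(Q[:,1]>y0)&(Q[:,1]<y1)&(Q[:,2]>z0)&(Q[:,2]<z1)]
        if len(Q)<8: print(nm,len(Q));continue
        r=cv2.minAreaRect((Q[:,:2]*1000).astype(np.float32))
        print(nm,len(Q),"med",np.median(Q,0).round(4),"rect",np.round(r[0],1),np.round(r[1],1),round(r[2],1))
    return p,C,CS
if __name__=="__main__":
    c=get_calibration("top"); print("cam",-c["R"].T@c["t"])
    p,C,CS=run(sys.argv[1])
    g=p.max(2)
    # dark wand/keypad masks
    for nm,(u0,v0,u1,v1),z,th in (("wand",(396,140,422,206),.008,75),("key",(160,248,194,270),.013,90)):
        m=(g[v0:v1,u0:u1]<th).astype(np.uint8)
        n,l,s,cc=cv2.connectedComponentsWithStats(m); i=1+np.argmax(s[1:,4])
        cn=cv2.findContours((l==i).astype(np.uint8),cv2.RETR_EXTERNAL,cv2.CHAIN_APPROX_NONE)[0][0][:,0]+[u0,v0]
        W=plane("top",cn,z)[:,:2]; r=cv2.minAreaRect((W*1000).astype(np.float32)); print(nm,s[i],np.round(r[0],1),np.round(r[1],1),round(r[2],1), np.round(cv2.boxPoints(r)).tolist())
E
python3 meas.py 0
```

```text
cam [0.2712975  0.01869099 0.94004275]
tan [ 234  159   71   63 1881] [268.4 184.5] cen [ 0.5431 -0.0046  0.022 ] rect [532.4  -3.5] [145.2 131.6] 79.2
tan [212 186  36  34 939] [229.  202.8] cen [0.52   0.0809 0.022 ] rect [520.7  79.9] [71.3 69.2] 79.2
tan [297 193  22  21 365] [307.5 202.8] cen [ 0.49   -0.0756  0.022 ] rect [489.8 -75.6] [42.7 41.9] 78.7
loupeT 188 med [ 0.5987 -0.2108  0.0408] rect [ 599.3 -210.8] [30.4 31.6] 28.8
loupeS 457 med [ 0.5974 -0.222   0.0321] rect [ 598.2 -213.9] [31.8 33. ] 9.7
dishT 665 med [0.6131 0.2128 0.0285] rect [620.1 213. ] [62.4 77.6] 89.2
tabT 43 med [0.5992 0.2131 0.04  ] rect [599.5 212.4] [ 6.8 24.7] 15.6
keyT 301 med [0.4277 0.2042 0.013 ] rect [427.9 204.4] [49.  25.2] 85.4
wandT 309 med [ 0.5063 -0.2965  0.0135] rect [ 539.4 -302.4] [ 64.8 177.3] 65.6
vialT 187 med [ 0.4362 -0.2144  0.0646] rect [ 436.5 -214.4] [27.6 28.2] 5.5
wand [  9  19  12  44 211] [ 500.6 -298.2] [10.7 94.4] 86.9 [[453.0, -301.0], [547.0, -306.0], [548.0, -295.0], [454.0, -290.0]]
key [  5   5  25  14 263] [427.  202.1] [47.9 25.9] 82.6 [[411.0, 180.0], [437.0, 177.0], [443.0, 224.0], [417.0, 228.0]]
```

```bash
cat > go.py <<'E'
# go.py x y z [yawdeg]: shift (tool axes now, cm) and turn needed
from h import *; import sys
from scipy.spatial.transform import Rotation as Ro
o=get_obs(); R=Ro.from_euler("xyz",o["orientation"]); t=np.array([float(v) for v in sys.argv[1:4]])
print("t",round(o["clock"],2),"pos",o["eef_pos"].round(4),"rpy",np.degrees(o["orientation"]).round(1),"open",round(o["opening"],4),"q7",round(o["q"][6],2),"F",o["ft_force"].round(1))
print("shift cm",(R.inv().apply(t-o["eef_pos"])*100).round(2))
if len(sys.argv)>4:
    d=np.degrees(o["orientation"][2])-float(sys.argv[4]); print("turn",round(np.radians((d+180)%360-180),3),"half", round(np.radians((d)%360-180),3))
E
python3 - <<'E'
from h import *
T=np.load("pics/top0.npz"); p=T["p"]; C=cloud("top",T["d"]); hsv=cv2.cvtColor(p,cv2.COLOR_RGB2HSV).astype(int)
a=np.radians(79.1); ey=np.array([np.cos(a),np.sin(a)]); ex=np.array([np.sin(a),-np.cos(a)])
tan=((hsv[...,0]>12)&(hsv[...,0]<32)&(hsv[...,1]>60)&(hsv[...,2]>90)); tan[:155]=0; tan[225:]=0
v,u=np.nonzero(tan&(np.arange(560)[None]>230)&(np.arange(560)[None]<306)&((np.arange(420)[:,None]<184)|((np.arange(560)[None]>248)&(np.arange(560)[None]<289))))
W=plane("top",np.c_[u,v],.022)[:,:2]; o0=np.array([.505,.0027]); X=(W-o0)@ex*1e3;Y=(W-o0)@ey*1e3
for b in range(-45,100,4):
    k=(X>=b)&(X<b+4)
    if k.sum()>3: print(b,k.sum(),Y[k].min().round(1),Y[k].max().round(1))
for s in (-68,-50,50,65):
    k=(abs(Y-s)<6); k&=X>35; print("slot x at",s,X[k].min().round(1),X[k].max().round(1))
for s in (-25,25):
    k=(abs(Y-s)<3)&(X<35); print("key x at",s,X[k].min().round(1),X[k].max().round(1))
m=((hsv[...,2]>150)&(C[...,2]>.022)&(C[...,2]<.036)).astype(np.uint8); m[:,:140]=0;m[:,178:]=0;m[:155]=0;m[190:]=0
cn=max(cv2.findContours(m,0,cv2.CHAIN_APPROX_NONE)[0],key=len)[:,0]
W=plane("top",cn,.028)[:,:2]*1e3; print("dish",cv2.fitEllipse(W.astype(np.float32)),cv2.minEnclosingCircle(W.astype(np.float32)))
Q=C[(C[...,2]>.008)]; 
for nm,(x0,x1,y0,y1) in dict(glass=(.645,.72,.21,.32),marker=(.42,.62,.255,.31)).items():
    k=Q[(Q[:,0]>x0)&(Q[:,0]<x1)&(Q[:,1]>y0)&(Q[:,1]<y1)]; r=cv2.minAreaRect((k[:,:2]*1e3).astype(np.float32)); print(nm,np.round(cv2.boxPoints(r)).tolist(),k[:,2].max())
E
python3 go.py .22 .40 .23
```

```text
-41 19 -18.0 18.2
-37 38 -18.0 20.3
-33 37 -17.9 18.3
-29 36 -15.9 18.4
-25 37 -17.9 18.4
-21 39 -19.9 18.5
-17 29 -28.0 28.6
-13 58 -28.0 28.7
-9 58 -28.0 28.8
-5 58 -28.0 28.8
-1 58 -28.0 28.9
3 59 -30.0 29.0
7 59 -30.0 29.0
11 58 -27.9 29.1
15 53 -27.9 29.1
19 37 -19.8 17.0
23 18 -17.7 17.0
27 36 -17.7 17.1
31 37 -17.7 19.2
35 36 -17.7 17.2
39 39 -19.7 21.3
43 44 -21.7 21.4
47 44 -21.7 21.5
51 44 -21.7 21.5
55 22 -21.7 21.5
59 44 -21.7 21.6
63 44 -21.7 21.7
67 99 -71.2 71.3
71 140 -71.3 71.4
75 142 -73.4 71.6
79 112 -73.4 71.7
83 100 -73.4 71.7
87 102 -71.4 71.8
91 45 -23.7 22.1
slot x at -68 67.8 87.4
slot x at -50 67.8 87.4
slot x at 50 69.9 89.5
slot x at 65 69.9 89.5
key x at -25 -14.9 18.6
key x at 25 -15.0 18.5
dish ((612.9614868164062, 213.41163635253906), (59.395565032958984, 60.5760383605957), 24.609115600585938) ((612.2085571289062, 213.3056182861328), 31.309337615966797)
glass [[646.0, 220.0], [693.0, 207.0], [715.0, 285.0], [669.0, 299.0]] 0.02607015153333503
marker [[446.0, 272.0], [604.0, 257.0], [606.0, 277.0], [448.0, 292.0]] 0.020648465182687592
t 0.1 pos [0.2623 0.594  0.2302] rpy [-179.9    0.   156.2] open 0.0853 q7 -0.04 F [ 0.1 -0.7 -0.8]
shift cm [ -3.97 -19.45   0.07]
```

```bash
python3 -m pendant '[-0.5,-2.4,0,0,-0.5,-2.4,0,0,-0.5,-2.4,0,0,-0.5,-2.4,0,0,-0.5,-2.4,0,0,-0.5,-2.4,0,0,-0.5,-2.4,0,0,-0.5,-2.4,0,0]' 0.3; python3 go.py .36 .27 .23
```

```text
clock: 1.1
eef_pos: [0.2212, 0.4017, 0.231]
orientation: [-3.141, -0.0, 2.726]
ft_force: [0.1, 1.1, -0.4]
opening: 0.0599
t 1.1 pos [0.2212 0.4017 0.231 ] rpy [-179.9   -0.   156.2] open 0.0599 q7 0.03 F [ 0.1  1.1 -0.4]
shift cm [-18.01  -6.44   0.11]
```

```bash
python3 -m pendant '[-3,-1.1,0,0,-3,-1.1,0,0,-3,-1.1,0,0,-3,-1.1,0,0,-3,-1.1,0,0,-3,-1.1,0,0,-2.7,-3.1,0,0,-2.7,-3.1,0,0,-2.7,-3.1,0,0,-2.7,-3.1,0,0,-2.7,-3.1,0,0,-2.7,-3.1,0,0,-2.7,-3.1,0,0,-2.7,-3.1,0,0]'; python3 go.py .518 -.298 .15 -3
```

```text
clock: 2.85
eef_pos: [0.457, -0.0456, 0.2311]
orientation: [-3.142, -0.001, 2.726]
ft_force: [1.3, 0.3, -0.1]
opening: 0.06
t 2.85 pos [ 0.457  -0.0456  0.2311] rpy [-180.    -0.   156.2] open 0.06 q7 1.29 F [ 1.3  0.3 -0.1]
shift cm [-15.77 -20.63   8.1 ]
turn 2.778 half -0.363
```

```bash
python3 -m pendant '[-2,-2.6,0.5,0,-2,-2.6,0.5,0,-2,-2.6,0.5,0,-2,-2.6,0.5,0,-2,-2.6,0.5,0,-2,-2.6,0.5,0,-2,-2.6,0.5,0,-1.8,-2.4,0.5,0.174,0,0,0.5,0.174,0,0,0.5,0.174,0,0,0.5,0.174,0,0,0.5,0.174,0,0,0.5,0.174,0,0,0.5,0.174,0,0,0.5,0.174,0,0,0,0.174,0,0,0,0.174,0,0,0,0.174,0,0,0,0.174,0,0,0,0.174]' 0.55;python3 -m pendant '[0,0,0,0.174,0,0,0,0.174,0,0,0,0.174]'; python3 - <<'E'
from h import *
for n in("top","side"):
    p,d=camera(n); cv2.imwrite(f"pics/{n}1.png",p[:,:,::-1]); np.savez(f"pics/{n}1.npz",p=p,d=d)
E
python3 go.py .518 -.298 .05 -3
```

```text
clock: 5.35
eef_pos: [0.5182, -0.2961, 0.1558]
orientation: [-3.14, 0.0, 0.459]
ft_force: [0.6, -0.3, 0.6]
opening: 0.0384
clock: 5.72
eef_pos: [0.5183, -0.2961, 0.1557]
orientation: [-3.141, 0.001, -0.063]
ft_force: [0.8, 0.7, 0.4]
opening: 0.0385
t 5.83 pos [ 0.5183 -0.296   0.1554] rpy [-1.8e+02  1.0e-01 -3.3e+00] open 0.0383 q7 -0.48 F [ 0.2  0.8 -0. ]
shift cm [ 0.    0.2  10.54]
turn -0.005 half 3.137
```

View pics/side1.png

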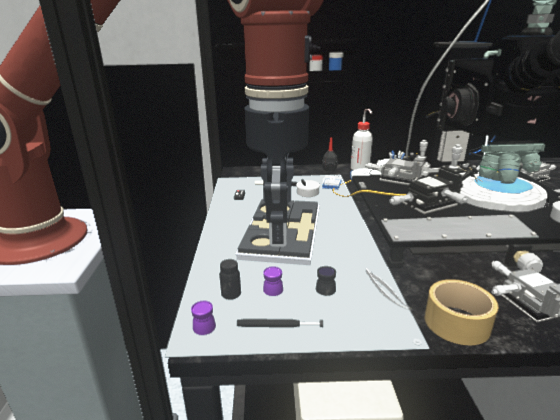

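Gripper tips at (280,240) in the side view, hanging above the wand; the wand lies at (237..323, 323). I'll check the wand position from this second view.

```bash
python3 - <<'E'
from h import *
p=np.load("pics/side1.npz")["p"]; g=p.max(2)
m=(g[312:334,228:330]<70); v,u=np.nonzero(m); 
print([ (c,(v[u==c].mean()+312).round(1),(u==c).sum()) for c in range(5,100,6) if (u==c).any()])
v,u=np.nonzero(m&(np.arange(102)[None]<72)); 
print(plane("side",[[u.min()+228,v[u<u.min()+6].mean()+312],[u.max()+228,v[u>u.max()-6].mean()+312],[321.5,323.5]],.008).round(4))
E
```

```text
[(11, np.float64(324.0), np.int64(1)), (17, np.float64(324.5), np.int64(2)), (23, np.float64(325.0), np.int64(1)), (29, np.float64(325.0), np.int64(1)), (35, np.float64(325.0), np.int64(1)), (41, np.float64(325.0), np.int64(1)), (47, np.float64(325.0), np.int64(1)), (53, np.float64(325.0), np.int64(1)), (59, np.float64(325.0), np.int64(1)), (65, np.float64(325.0), np.int64(1))]
[[ 0.4544 -0.3011  0.008 ]
 [ 0.5443 -0.3057  0.008 ]
 [ 0.5796 -0.3045  0.008 ]]
```

```bash
python3 -m pendant '[0,0.2,3,0,0,0,3,0,0,0,3,0,0,0,2.5,0,0,0,1.5,0,0,0,1,0,0,0,0.6,0,0,0,0.4,0,0,0,0,0]'; python3 go.py .518 -.298 .005 -3
```

```text
clock: 6.95
eef_pos: [0.5184, -0.2987, 0.0065]
orientation: [3.141, -0.0, -0.058]
ft_force: [-0.6, 0.1, 0.1]
opening: 0.0383
t 6.95 pos [ 0.5184 -0.2987  0.0065] rpy [180.   -0.   -3.3] open 0.0383 q7 -0.32 F [-0.6  0.1  0.1]
shift cm [-0.04 -0.07  0.15]
turn -0.006 half 3.136
```

```bash
python3 -m pendant '[0,0,0.1,0,0,0,0,0,0,0,0,0,0,0,0,0,0,0,0,0,0,0,0,0]' 1 40; python3 -m pendant '[0,0,-0.5,0,0,0,-2,0,0,0,-3,0,0,0,-3,0,0,0,0,0]';python3 - <<'E'
from h import *
for n in("side",):
    p,d=camera(n); cv2.imwrite(f"pics/{n}2.png",cv2.resize(p[180:360,180:400,::-1],None,fx=3,fy=3))
E
python3 go.py .582 -.013 .085 79.1
```

```text
clock: 7.7
eef_pos: [0.5184, -0.2988, 0.0057]
orientation: [3.141, -0.0, -0.058]
ft_force: [0.4, 0.5, 4.1]
opening: 0.0107
clock: 8.32
eef_pos: [0.5193, -0.3004, 0.0937]
orientation: [3.138, -0.005, -0.058]
ft_force: [1.1, 0.2, -0.4]
opening: 0.0104
t 8.38 pos [ 0.5187 -0.2992  0.0919] rpy [ 1.799e+02 -1.000e-01 -3.300e+00] open 0.0102 q7 -0.41 F [ 0.4 -0.7 -1.1]
shift cm [  4.65 -28.94   0.66]
turn -1.439 half 1.703
```

View pics/side2.png

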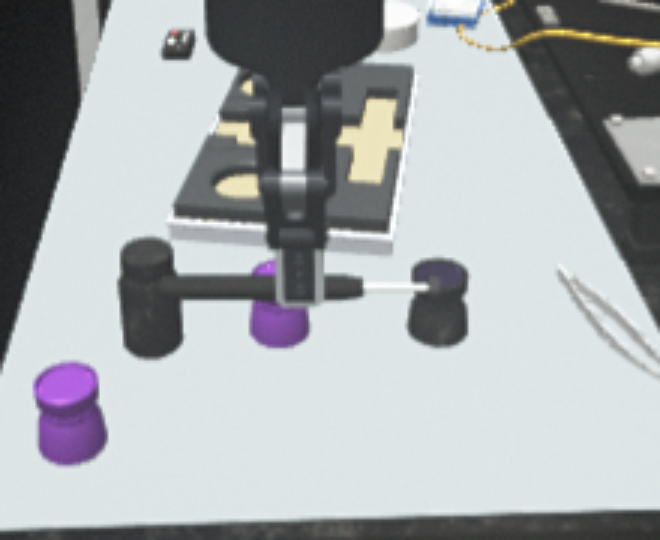

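```bash
python3 -m pendant '[0,-0.4,-2,0,0.4,-2.4,0,0,0.4,-2.4,0,0,0.4,-2.4,0,0,0.4,-2.4,0,0,0.4,-2.4,0,0,0.4,-2.4,0,0,0.4,-2.4,0,0,0.4,-2.4,0,0,0.4,-2.4,0,0,0.4,-2.4,0,0,0.4,-2.4,0,0,0.2,-2.1,0,0,0,0,0,-0.18,0,0,0,-0.18,0,0,0,-0.18,0,0,0,-0.18,0,0,0,-0.18,0,0,0,-0.18]'; python3 -m pendant '[0,0,0,-0.18,0,0,0,-0.18,0,0,0,0,0,0,0,0]';python3 - <<'E'
from h import *
for n in("top","side"):
    p,d=camera(n); cv2.imwrite(f"pics/{n}3.png",p[:,:,::-1]);np.savez(f"pics/{n}3.npz",p=p,d=d)
E
python3 go.py .582 -.013 .022 79.1
```

```text
clock: 10.75
eef_pos: [0.5806, -0.0128, 0.1105]
orientation: [-3.141, 0.001, 1.027]
ft_force: [0.5, 0.3, -0.6]
opening: 0.0104
clock: 11.25
eef_pos: [0.5808, -0.0129, 0.1103]
orientation: [-3.141, 0.0, 1.379]
ft_force: [-0.0, -0.6, -0.6]
opening: 0.0104
t 11.35 pos [ 0.5809 -0.0127  0.1102] rpy [-180.     0.    79.1] open 0.0102 q7 0.27 F [-0.1 -0.6 -0.1]
shift cm [0.   0.12 8.82]
turn -0.0 half 3.141
```

View pics/top3.png

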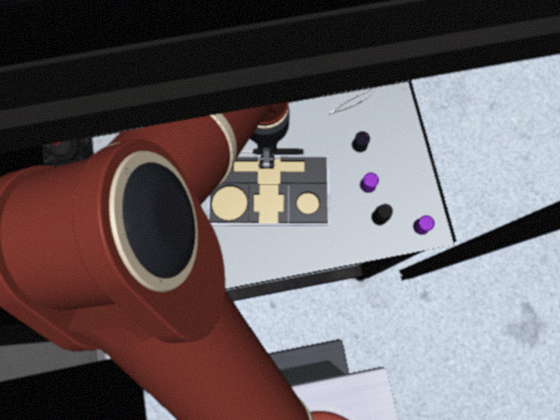

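View pics/side3.png

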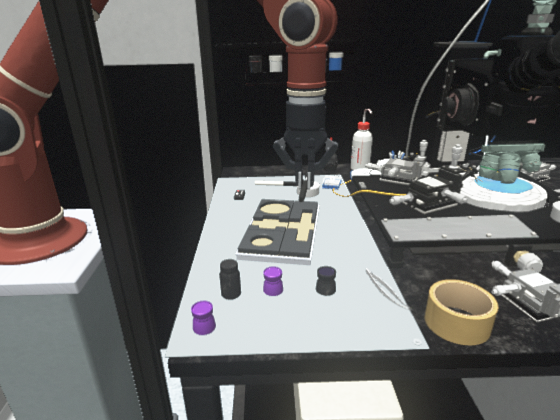

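```bash
python3 - <<'E'
from h import *
print(get_obs()["q"].round(2))
C=cloud("top",np.load("pics/top3.npz")["d"])
for px in ((155,227),(190,200),(60,240),(20,250),(240,130),(280,105),(60,150),(200,340)): print(px,C[px[1],px[0]].round(2))
E
```

```text
[-0.36  0.72  0.57  1.77 -0.52  0.81  0.27]
(155, 227) [0.33 0.07 0.71]
(190, 200) [0.35 0.06 0.66]
(60, 240) [0.33 0.12 0.72]
(20, 250) [0.33 0.14 0.71]
(240, 130) [0.43 0.02 0.58]
(280, 105) [ 0.52 -0.03  0.42]
(60, 150) [0.69 0.4  0.05]
(200, 340) [0.27 0.07 0.64]
```

```bash
python3 -m pendant '[0,0.1,2,0,0,0,2,0,0,0,1.5,0,0,0,1,0,0,0,0.8,0,0,0,0.6,0,0,0,0.5,0,0,0,0.4,0,0,0,0.1,0,0,0,0,0]'; python3 go.py .582 -.013 .021 79.1
```

```text
clock: 12.6
eef_pos: [0.5821, -0.013, 0.0214]
orientation: [3.141, 0.0, 1.382]
ft_force: [0.9, -0.0, -1.0]
opening: 0.0106
t 12.6 pos [ 0.5821 -0.013   0.0214] rpy [180.    0.   79.2] open 0.0106 q7 0.35 F [ 0.9 -0.  -1. ]
shift cm [ 0.   -0.01  0.04]
turn 0.001 half -3.14
```

```bash
python3 -m pendant '[0,0,0.05,0,0,0,0,0,0,0,0,0,0,0,0,0]' 0.6; python3 -m pendant '[0,0,-0.5,0,0,0,-1.5,0,0,0,-3,0,0,0,-3,0,0,0,-3,0,0,0,-1,0]';  python3 go.py .599 -.211 .13 79
```

```text
clock: 13.1
eef_pos: [0.5819, -0.013, 0.0208]
orientation: [3.142, 0.0, 1.382]
ft_force: [0.1, 1.1, 0.9]
opening: 0.0343
clock: 13.85
eef_pos: [0.5832, -0.0134, 0.1436]
orientation: [3.137, -0.001, 1.382]
ft_force: [-0.6, -0.4, -0.3]
opening: 0.0339
t 13.85 pos [ 0.5832 -0.0134  0.1436] rpy [179.7  -0.   79.2] open 0.0339 q7 0.25 F [-0.6 -0.4 -0.3]
shift cm [-19.11   5.26   1.38]
turn 0.003 half -3.139
```

```bash
python3 -m pendant '[-2.4,0.7,0,0,-2.4,0.7,0,0,-2.4,0.7,0,0,-2.4,0.7,0,0,-2.4,0.7,0,0,-2.4,0.7,0,0,-2.4,0.6,0,0,-2.3,0.5,0,0,0,0,0,0]' 0.3;  python3 - <<'E'
from h import *
for n in("top","side"):
    p,d=camera(n); cv2.imwrite(f"pics/{n}4.png",p[:,:,::-1]);np.savez(f"pics/{n}4.npz",p=p,d=d)
T=np.load("pics/top4.npz")["p"]; cv2.imwrite("pics/c4.png",cv2.resize(T[140:240,200:340,::-1],None,fx=5,fy=5,interpolation=2))
E
python3 go.py .599 -.211 .015 79
```

```text
clock: 14.98
eef_pos: [0.5969, -0.2131, 0.1406]
orientation: [-3.141, 0.002, 1.378]
ft_force: [-0.2, -0.4, -0.0]
opening: 0.06
t 15.07 pos [ 0.5979 -0.2094  0.1403] rpy [-1.799e+02 -1.000e-01  7.920e+01] open 0.06 q7 0.52 F [-1.   0.5  0.2]
shift cm [-0.16  0.16 12.53]
turn 0.003 half -3.138
```

View pics/c4.png

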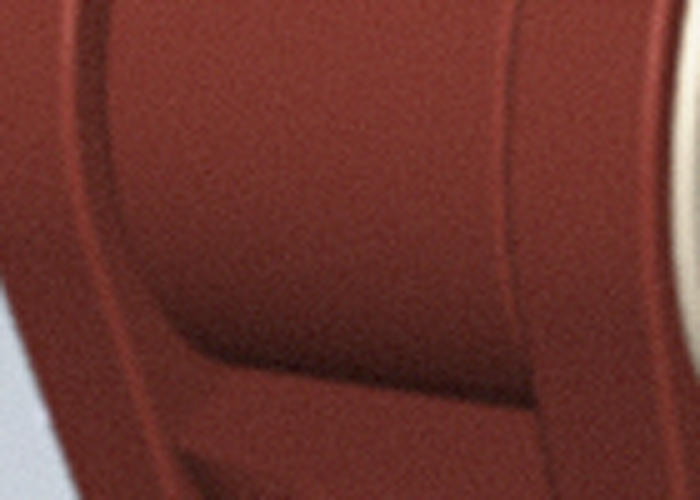

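View pics/side4.png

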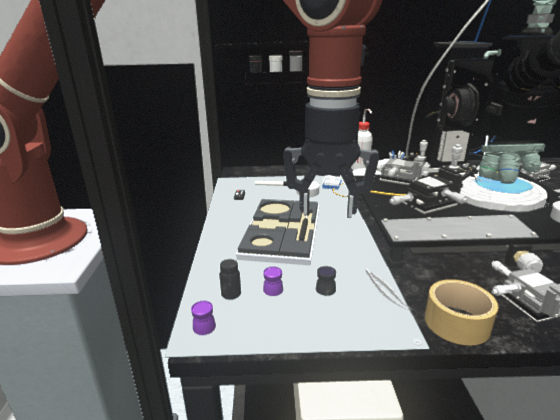

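The wand lies in its slot (dark bar at about (306,222) in the side view). The open fingers are above the loupe, so I go down to it.

```bash
python3 -m pendant '[-0.15,0.15,3,0,0,0,3,0,0,0,2.5,0,0,0,2,0,0,0,1,0,0,0,0.6,0,0,0,0.4,0,0,0,0,0]';python3 go.py .599 -.211 .015; python3 -m pendant '[0,0,0,0,0,0,0,0,0,0,0,0,0,0,0,0,0,0,0,0]' 1 40; python3 -m pendant '[0,0,-0.5,0,0,0,-2,0,0,0,-3,0,0,0,-2,0,0,0,0,0]';  python3 - <<'E'
from h import *
p,d=camera("side"); cv2.imwrite(f"pics/s5.png",cv2.resize(p[180:360,180:400,::-1],None,fx=3,fy=3))
E
python3 go.py .490 -.0756 .09 79
```

```text
clock: 16.08
eef_pos: [0.5995, -0.2125, 0.0161]
orientation: [3.141, 0.0, 1.382]
ft_force: [-0.1, 0.2, -0.1]
opening: 0.0596
t 16.07 pos [ 0.5995 -0.2125  0.0161] rpy [180.    0.   79.2] open 0.0596 q7 0.61 F [-0.1  0.2 -0.1]
shift cm [ 0.13 -0.08  0.11]
clock: 16.7
eef_pos: [0.5996, -0.2125, 0.0165]
orientation: [3.141, 0.0, 1.382]
ft_force: [-1.6, 0.1, 6.0]
opening: 0.0297
clock: 17.32
eef_pos: [0.6005, -0.213, 0.0931]
orientation: [3.137, 0.001, 1.382]
ft_force: [0.1, -0.5, -0.8]
opening: 0.0298
t 17.38 pos [ 0.5996 -0.2123  0.0915] rpy [179.9   0.   79.2] open 0.0296 q7 0.56 F [-0.   1.  -1.1]
shift cm [ 11.37 -13.33   0.14]
turn 0.003 half -3.138
```

View pics/s5.png

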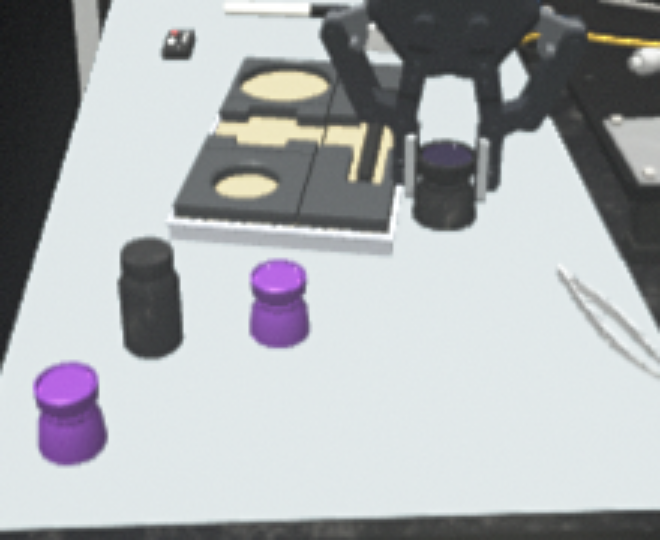

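```bash
python3 -m pendant '[1.4,-1.7,0,0,1.4,-1.7,0,0,1.4,-1.7,0,0,1.4,-1.7,0,0,1.4,-1.7,0,0,1.4,-1.6,0,0,1.5,-1.6,0,0,1.5,-1.6,0,0,0,0,0,0,0,0,0,0]';python3 go.py .490 -.0756 .033;  python3 - <<'E'
from h import *
for n in("top","side"):
    p,d=camera(n); cv2.imwrite(f"pics/{n}6.png",cv2.resize(p[140:260,200:360,::-1],None,fx=4,fy=4))
E
```

```text
clock: 18.62
eef_pos: [0.4906, -0.0762, 0.0906]
orientation: [3.141, 0.001, 1.381]
ft_force: [-0.8, -0.2, 0.0]
opening: 0.0292
t 18.62 pos [ 0.4906 -0.0762  0.0906] rpy [1.80e+02 1.00e-01 7.92e+01] open 0.0292 q7 0.48 F [-0.8 -0.2  0. ]
shift cm [ 0.05 -0.07  5.76]
```

View pics/side6.png

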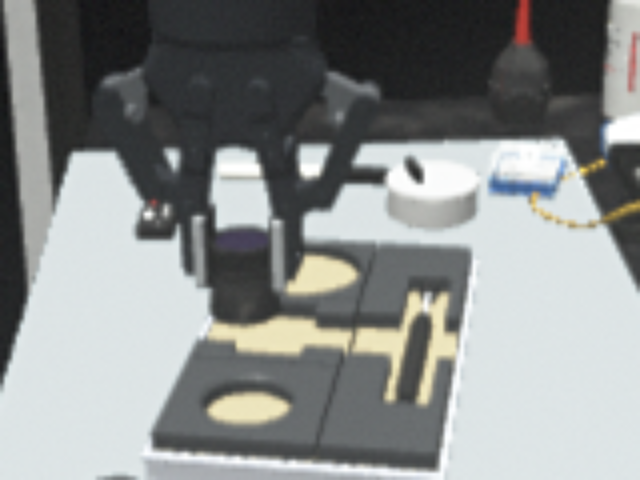

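View pics/top6.png

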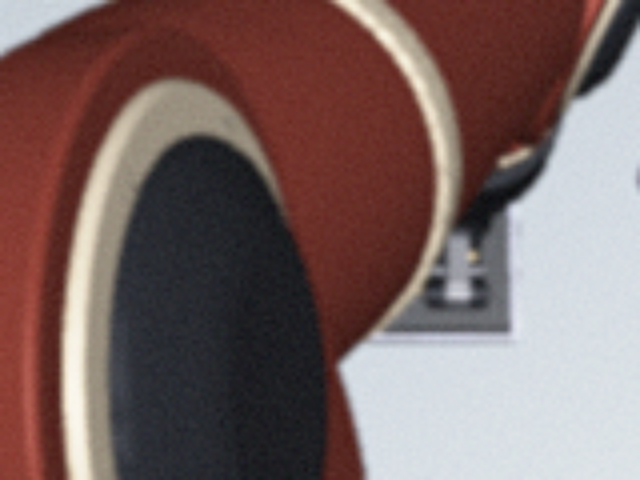

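```bash
python3 -m pendant '[0,-0.05,1.5,0,0,0,1.5,0,0,0,1,0,0,0,0.6,0,0,0,0.4,0,0,0,0.4,0,0,0,0.2,0,0,0,0.1,0,0,0,0,0]'; python3 go.py .490 -.0756 .0315;  python3 - <<'E'
from h import *
p,d=camera("side"); cv2.imwrite(f"pics/s7.png",cv2.resize(p[140:280,220:370,::-1],None,fx=4,fy=4))
E
```

```text
clock: 19.85
eef_pos: [0.4897, -0.0753, 0.0339]
orientation: [3.141, 0.0, 1.382]
ft_force: [0.3, -0.1, -0.4]
opening: 0.0293
t 19.85 pos [ 0.4897 -0.0753  0.0339] rpy [180.    0.   79.2] open 0.0293 q7 0.55 F [ 0.3 -0.1 -0.4]
shift cm [-0.03  0.04  0.24]
```

View pics/s7.png

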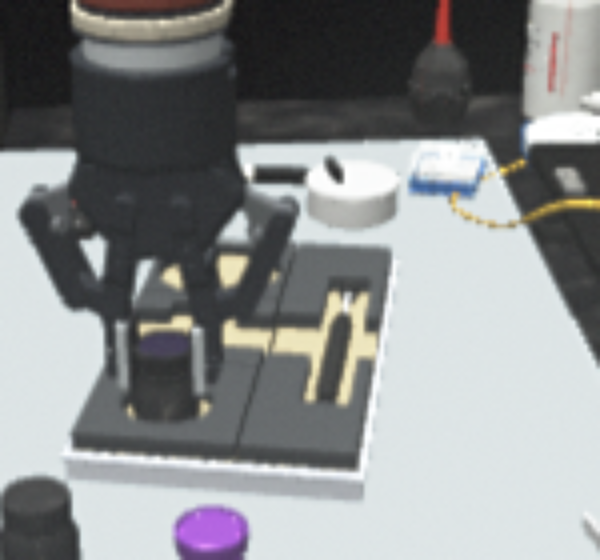

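The loupe is entering its cut-out centrally (165,405). I lower it the last 2 mm and release.

```bash
python3 -m pendant '[0,0,0.15,0,0,0,0.05,0,0,0,0,0]'; python3 go.py .490 -.0756 .0315; python3 -m pendant '[0,0,0,0,0,0,0,0,0,0,0,0,0,0,0,0]' 0.3; python3 -m pendant '[0,0,-1,0,0,0,-2.5,0,0,0,-3,0,0,0,-3,0]';  python3 go.py .6125 .2133 .12 79
```

```text
clock: 20.27
eef_pos: [0.4896, -0.0753, 0.0318]
orientation: [-3.141, 0.0, 1.382]
ft_force: [-0.3, -0.2, -0.1]
opening: 0.0294
t 20.27 pos [ 0.4896 -0.0753  0.0318] rpy [-180.     0.    79.2] open 0.0294 q7 0.56 F [-0.3 -0.2 -0.1]
shift cm [-0.03  0.05  0.03]
clock: 20.78
eef_pos: [0.4896, -0.0753, 0.0318]
orientation: [3.142, 0.0, 1.382]
ft_force: [0.1, -0.6, 0.4]
opening: 0.0595
clock: 21.28
eef_pos: [0.4895, -0.0753, 0.1283]
orientation: [3.141, 0.0, 1.381]
ft_force: [0.3, -0.7, -0.3]
opening: 0.0604
t 21.27 pos [ 0.4895 -0.0753  0.1283] rpy [180.    0.   79.2] open 0.0604 q7 0.43 F [ 0.3 -0.7 -0.3]
shift cm [30.66  6.65  0.83]
turn 0.003 half -3.139
```

```bash
python3 - <<'E'
from h import *
g=plane("top",[[121,135],[147,138],[143.7,157.5],[118,154.5]],.018)[:,:2]; g2=plane("top",[[121,135],[147,138],[143.7,157.5],[118,154.5]],.002)[:,:2]
m=plane("top",[[137.5,189.5],[137,219],[134,247]],.015)[:,:2]
print(g.round(3).tolist(),g2.round(3).tolist(),m.round(3).tolist())
c=np.array([.6125,.2133])
for a in range(-90,90,10):
    ds=[]
    for s in(1,-1):
        e=np.array([np.cos(np.radians(a)),np.sin(np.radians(a))])*s; n=np.array([-e[1],e[0]])
        # finger footprint 42..60 mm, +-12
        pts=np.array([c+e*r+n*w for r in (.040,.05,.060) for w in (-.012,0,.012)],np.float32)
        dg=min(-cv2.pointPolygonTest((g*1e3).astype(np.float32),tuple(map(float,q*1e3)),True) for q in pts)
        seg=np.linspace(m[0],m[2],60); dm=min(np.linalg.norm(seg-q,axis=1).min()*1e3 for q in pts)-8
        ds+= [round(dg),round(dm)]
    print(a,ds)
E
```

```text
[[0.71, 0.282], [0.693, 0.229], [0.651, 0.241], [0.668, 0.293]] [[0.718, 0.287], [0.701, 0.233], [0.658, 0.245], [0.675, 0.298]] [[0.585, 0.262], [0.523, 0.271], [0.467, 0.283]]
-90 [73, 82, 29, 7]
-80 [68, 85, 36, -1]
-70 [63, 88, 43, -6]
-60 [56, 88, 50, -6]
-50 [50, 87, 56, -4]
-40 [43, 85, 62, -5]
-30 [35, 82, 67, 4]
-20 [28, 78, 72, 13]
-10 [19, 74, 76, 24]
0 [9, 69, 80, 31]
10 [0, 63, 83, 38]
20 [-8, 57, 86, 45]
30 [-6, 51, 87, 52]
40 [-6, 44, 87, 59]
50 [-5, 37, 86, 65]
60 [4, 30, 84, 70]
70 [14, 23, 81, 75]
80 [22, 16, 77, 79]
```

```bash
python3 -m pendant '[2.4,0.5,0,0,2.4,0.5,0,0,2.4,0.5,0,0,2.4,0.5,0,0,2.4,0.5,0,0,2.4,0.5,0,0,2.4,0.5,0,0,2.4,0.5,0,0,2.4,0.5,0,0,2.4,0.5,0,0,2.4,0.5,0,0,2.4,0.6,0,0,1.8,0.5,0,0,0,0,0,0,0,0,0,0]' 0;python3 go.py .6125 .2133 .012;  python3 - <<'E'
from h import *
print(get_obs()["q"].round(2))
for n in("top","side"):
    p,d=camera(n); cv2.imwrite(f"pics/{n}8.png",p[:,:,::-1]);np.savez(f"pics/{n}8.npz",p=p,d=d)
    if n=="side":cv2.imwrite(f"pics/s8.png",cv2.resize(p[120:280,220:400,::-1],None,fx=4,fy=4)[:600])
E
```

```text
clock: 23.15
eef_pos: [0.6114, 0.2116, 0.1271]
orientation: [-3.141, 0.001, 1.381]
ft_force: [0.4, 0.1, -0.3]
opening: 0.0855
t 23.15 pos [0.6114 0.2116 0.1271] rpy [-1.80e+02  1.00e-01  7.91e+01] open 0.0855 q7 -0.1 F [ 0.4  0.1 -0.3]
shift cm [ 0.2   0.07 11.51]
[-0.71  0.79  0.63  1.56 -0.54  0.96 -0.1 ]
```

View pics/s8.png

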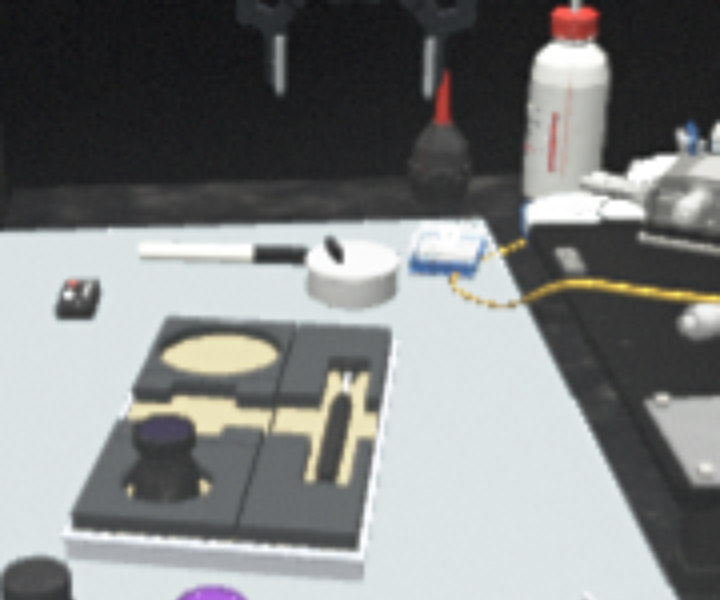

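View pics/top8.png

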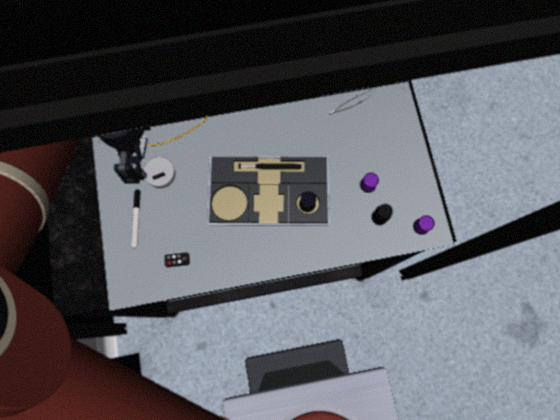

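```bash
python3 - <<'E'
from h import *
C=cloud("top",np.load("pics/top8.npz")["d"])
for px in ((5,180),(5,230),(30,200),(55,220),(5,290),(5,350),(60,340),(70,320),(5,400),(110,380)): print(px,C[px[1],px[0]].round(2))
E
```

```text
(5, 180) [0.41 0.2  0.61]
(5, 230) [0.37 0.2  0.61]
(30, 200) [0.4  0.19 0.59]
(55, 220) [0.56 0.44 0.  ]
(5, 290) [0.32 0.19 0.63]
(5, 350) [0.29 0.19 0.64]
(60, 340) [0.29 0.17 0.6 ]
(70, 320) [ 0.36  0.5  -0.16]
(5, 400) [0.26 0.19 0.65]
(110, 380) [0.25 0.15 0.57]
```

```bash
python3 -m pendant '[0.2,0.1,3,0,0,0,3,0,0,0,2,0,0,0,1.5,0,0,0,1,0,0,0,0.6,0,0,0,0.4,0,0,0,0,0]';python3 go.py .6125 .2133 .012; python3 - <<'E'
from h import *
p,d=camera("side");cv2.imwrite(f"pics/s9.png",cv2.resize(p[120:260,230:380,::-1],None,fx=4,fy=4))
E
```

```text
clock: 24.25
eef_pos: [0.6134, 0.2147, 0.0119]
orientation: [3.141, -0.0, 1.382]
ft_force: [-0.2, -0.3, 1.1]
opening: 0.0856
t 24.25 pos [0.6134 0.2147 0.0119] rpy [180.   -0.   79.2] open 0.0856 q7 -0.03 F [-0.2 -0.3  1.1]
shift cm [-0.15 -0.06 -0.01]
```

View pics/s9.png

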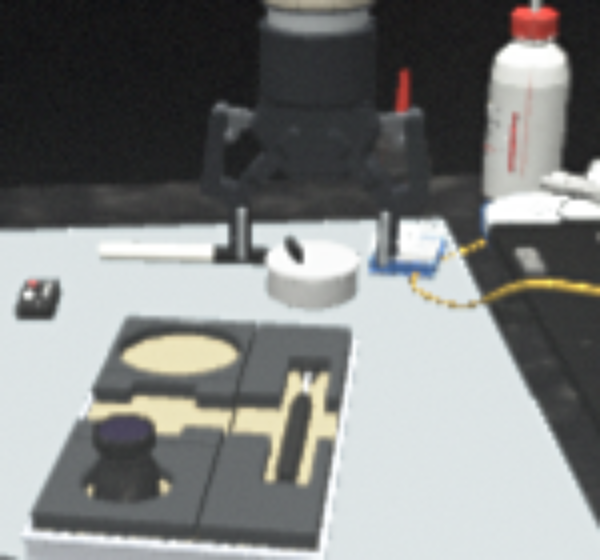

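```bash
python3 -m pendant '[0,0,0,0,0,0,0,0,0,0,0,0,0,0,0,0,0,0,0,0]' 1 40; python3 -m pendant '[0,0,-0.5,0,0,0,-2,0,0,0,-3,0,0,0,-2,0,0,0,0,0]'; python3 - <<'E'
from h import *
p,d=camera("side");cv2.imwrite(f"pics/s10.png",cv2.resize(p[120:260,230:380,::-1],None,fx=4,fy=4))
p,d=camera("top");cv2.imwrite(f"pics/t10.png",cv2.resize(p[110:260,90:290,::-1],None,fx=3,fy=3))
E
python3 go.py .520 .0805 .09 79
```

```text
clock: 24.92
eef_pos: [0.6137, 0.2148, 0.0128]
orientation: [3.141, -0.001, 1.382]
ft_force: [-1.3, -0.2, 6.0]
opening: 0.0611
clock: 25.55
eef_pos: [0.6146, 0.2148, 0.0891]
orientation: [3.138, -0.002, 1.382]
ft_force: [1.0, -0.7, -0.8]
opening: 0.0607
t 25.65 pos [0.6126 0.2148 0.0864] rpy [-179.9    0.    79.2] open 0.0608 q7 -0.08 F [ 1.2 -0.8 -1.8]
shift cm [-14.93  -6.58  -0.35]
turn 0.003 half -3.138
```

View pics/s10.png

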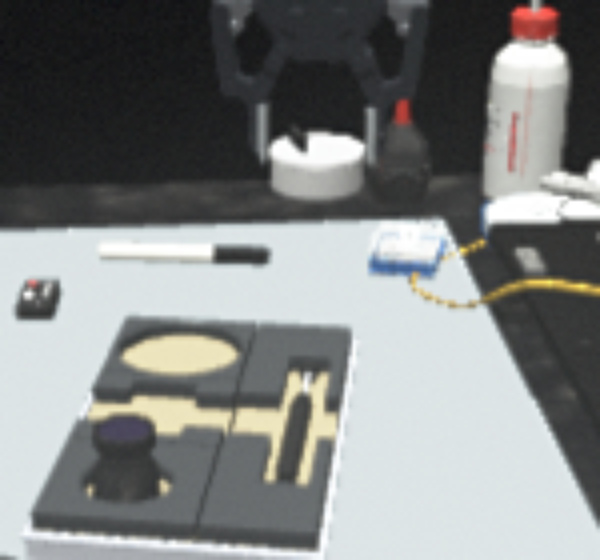

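View pics/t10.png

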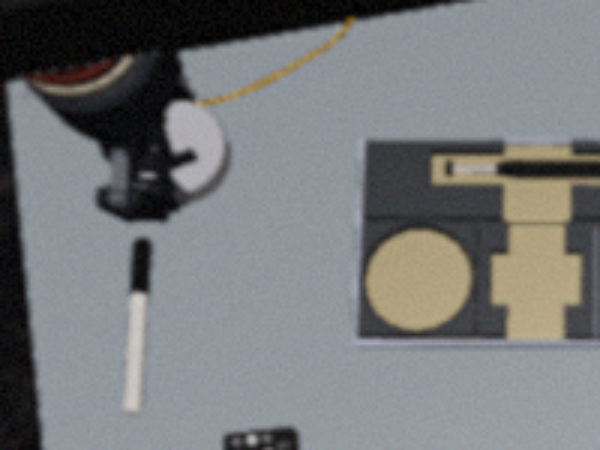

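```bash
python3 -m pendant '[-1.8,-0.8,0,0,-1.9,-0.8,0,0,-1.9,-0.8,0,0,-1.9,-0.8,0,0,-1.9,-0.8,0,0,-1.8,-0.8,0,0,-1.8,-0.9,0,0,-1.8,-0.9,0,0,0,0,0,0,0,0,0,0]';python3 go.py .5205 .0812 .0278; python3 - <<'E'
from h import *
p,d=camera("side");cv2.imwrite(f"pics/s11.png",cv2.resize(p[120:260,230:380,::-1],None,fx=4,fy=4))
E
```

```text
clock: 26.9
eef_pos: [0.521, 0.0827, 0.0863]
orientation: [-3.141, -0.0, 1.383]
ft_force: [0.6, -0.1, -1.4]
opening: 0.0608
t 26.9 pos [0.521  0.0827 0.0863] rpy [-180.    -0.    79.2] open 0.0608 q7 0.18 F [ 0.6 -0.1 -1.4]
shift cm [-0.16 -0.02  5.85]
```

View pics/s11.png

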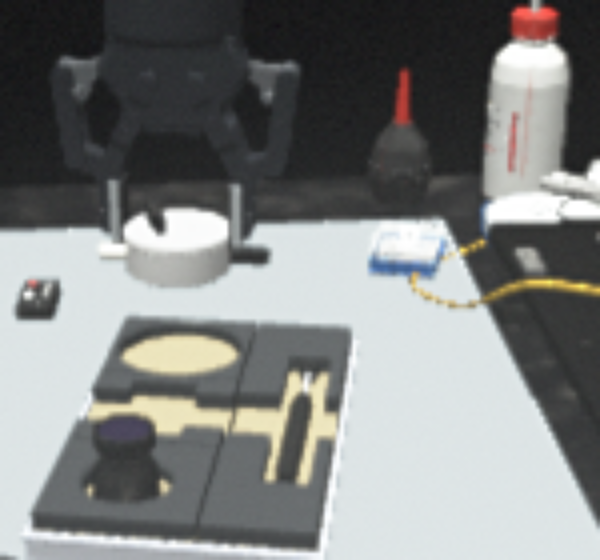

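```bash
python3 -m pendant '[-0.15,0,1.5,0,0,0,1.5,0,0,0,1,0,0,0,0.6,0,0,0,0.4,0,0,0,0.3,0,0,0,0.3,0,0,0,0.2,0,0,0,0,0]';python3 go.py .5205 .0812 .0278; python3 - <<'E'
from h import *
p,d=camera("side");cv2.imwrite(f"pics/s12.png",cv2.resize(p[120:260,230:380,::-1],None,fx=4,fy=4))
E
```

```text
clock: 28.08
eef_pos: [0.5203, 0.0803, 0.0288]
orientation: [-3.141, -0.0, 1.382]
ft_force: [0.2, -0.4, -1.7]
opening: 0.0608
t 28.07 pos [0.5203 0.0803 0.0288] rpy [-180.    -0.    79.2] open 0.0608 q7 0.25 F [ 0.2 -0.4 -1.7]
shift cm [0.1 0.  0.1]
```

View pics/s12.png

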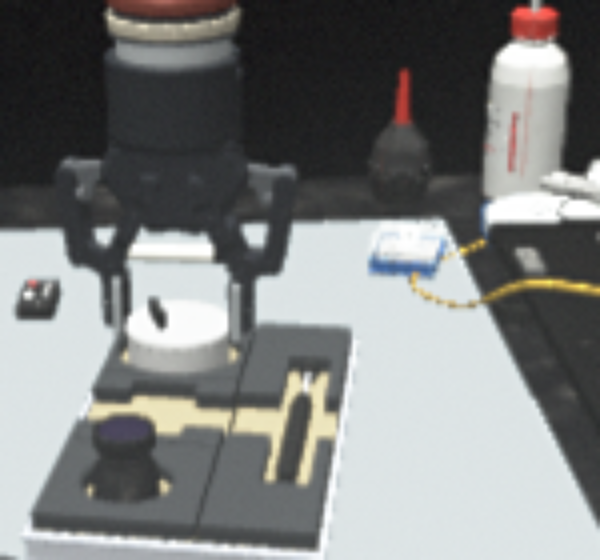

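```bash
python3 -m pendant '[0.05,0,0.1,0,0,0,0,0]';python3 go.py .5205 .0812 .0278;python3 -m pendant '[0,0,0,0,0,0,0,0,0,0,0,0,0,0,0,0]' 0; python3 -m pendant '[0,0,-1,0,0,0,-2.5,0,0,0,-3,0,0,0,-3,0]';  python3 go.py .4275 .203 .12 174; python3 go.py .4275 .203 .12 -6
```

```text
clock: 28.38
eef_pos: [0.5205, 0.0808, 0.0278]
orientation: [3.142, -0.0, 1.382]
ft_force: [0.3, 0.2, -1.9]
opening: 0.0607
t 28.38 pos [0.5205 0.0808 0.0278] rpy [180.   -0.   79.2] open 0.0607 q7 0.25 F [ 0.3  0.2 -1.9]
shift cm [ 0.04 -0.    0.  ]
clock: 28.88
eef_pos: [0.5205, 0.0807, 0.0279]
orientation: [3.142, -0.0, 1.382]
ft_force: [-0.5, -0.6, 0.1]
opening: 0.0853
clock: 29.38
eef_pos: [0.5204, 0.0806, 0.1243]
orientation: [3.141, 0.0, 1.382]
ft_force: [0.9, -0.8, -0.2]
opening: 0.0853
t 29.38 pos [0.5204 0.0806 0.1243] rpy [180.    0.   79.2] open 0.0853 q7 0.14 F [ 0.9 -0.8 -0.2]
shift cm [ 10.27 -11.42   0.43]
turn -1.655 half 1.486
t 29.38 pos [0.5204 0.0806 0.1243] rpy [180.    0.   79.2] open 0.0853 q7 0.14 F [ 0.9 -0.8 -0.2]
shift cm [ 10.27 -11.42   0.43]
turn 1.486 half -1.655
```

```bash
python3 -m pendant '[1.7,-1.9,0,0,1.7,-1.9,0,0,1.7,-1.9,0,0,1.7,-1.9,0,0,1.7,-1.9,0,0,1.7,-1.9,0,0,0,0,0,-0.084,0,0,0,0]' 0.35;python3 go.py .4275 .203 .005 84;  python3 - <<'E'
from h import *
p,d=camera("top"); cv2.imwrite("pics/top13.png",p[:,:,::-1])
p,d=camera("side");cv2.imwrite(f"pics/s13.png",cv2.resize(p[120:260,210:360,::-1],None,fx=4,fy=4))
E
```

```text
clock: 30.38
eef_pos: [0.4276, 0.2025, 0.1234]
orientation: [3.141, -0.001, 1.465]
ft_force: [-0.9, -0.2, -0.1]
opening: 0.0556
t 30.38 pos [0.4276 0.2025 0.1234] rpy [180.  -0.  84.] open 0.0556 q7 -0.04 F [-0.9 -0.2 -0.1]
shift cm [ 0.04 -0.03 11.84]
turn -0.001 half 3.141
```

View pics/s13.png

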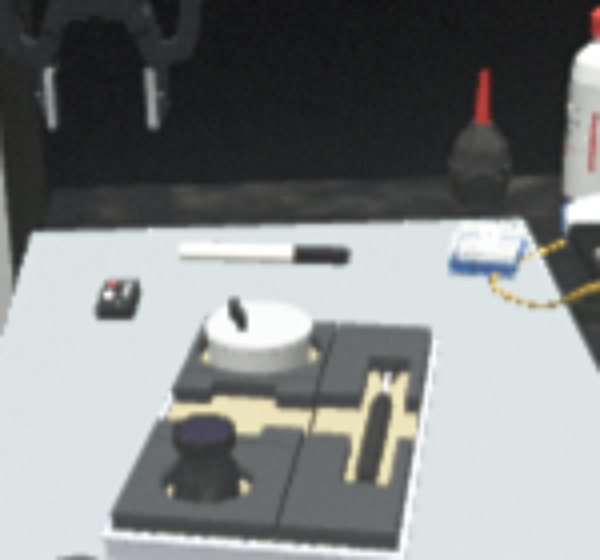

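View pics/top13.png

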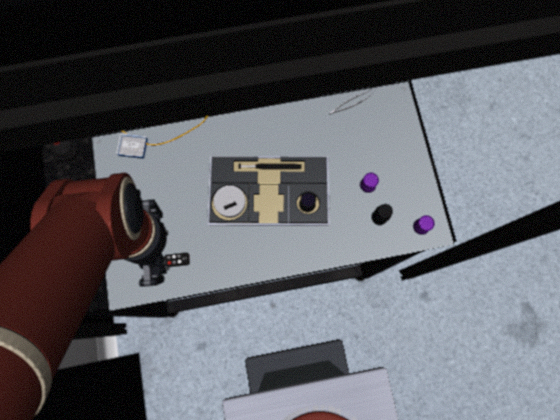

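```bash
python3 - <<'E'
from h import *
print(get_obs()["q"].round(2))
p,d=camera("top");C=cloud("top",d)
for px in ((5,290),(5,240),(5,410),(40,300),(45,210),(60,230),(60,345)): print(px,C[px[1],px[0]].round(2))
E
```

```text
[-0.9   0.57  0.62  2.06 -0.53  0.67 -0.04]
(5, 290) [0.33 0.2  0.62]
(5, 240) [0.51 0.5  0.08]
(5, 410) [0.25 0.18 0.66]
(40, 300) [0.32 0.18 0.61]
(45, 210) [0.42 0.23 0.5 ]
(60, 230) [0.38 0.19 0.54]
(60, 345) [0.28 0.17 0.6 ]
```

Arm links stay around y≈0.2, well clear of the post at y=0.48. I go down to the keypad.

```bash
python3 -m pendant '[0,0,3,0,0,0,3,0,0,0,2.5,0,0,0,1.5,0,0,0,1,0,0,0,0.5,0,0,0,0.3,0,0,0,0,0]';python3 go.py .4275 .203 .006; python3 - <<'E'
from h import *
p,d=camera("top"); cv2.imwrite("pics/t14.png",cv2.resize(p[230:290,130:220,::-1],None,fx=6,fy=6))
p,d=camera("side");cv2.imwrite(f"pics/s14.png",cv2.resize(p[120:260,210:360,::-1],None,fx=4,fy=4))
E
```

```text
clock: 31.52
eef_pos: [0.4278, 0.2024, 0.005]
orientation: [3.141, -0.0, 1.466]
ft_force: [-0.0, 0.1, -0.4]
opening: 0.0552
t 31.52 pos [0.4278 0.2024 0.005 ] rpy [180.  -0.  84.] open 0.0552 q7 0.15 F [-0.   0.1 -0.4]
shift cm [ 0.05 -0.04 -0.1 ]
```

View pics/s14.png

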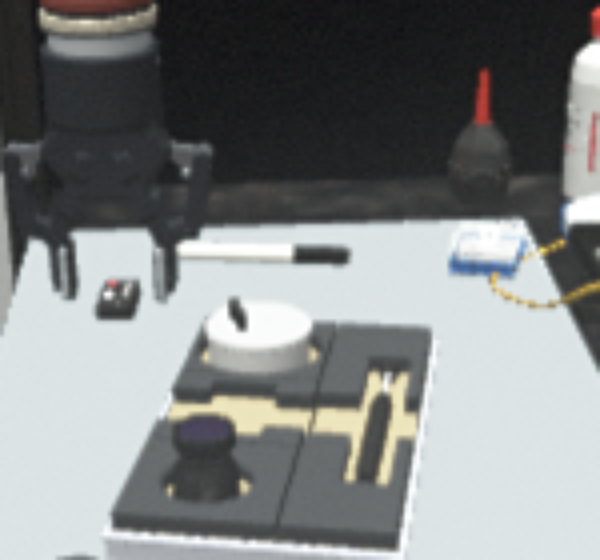

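View pics/t14.png

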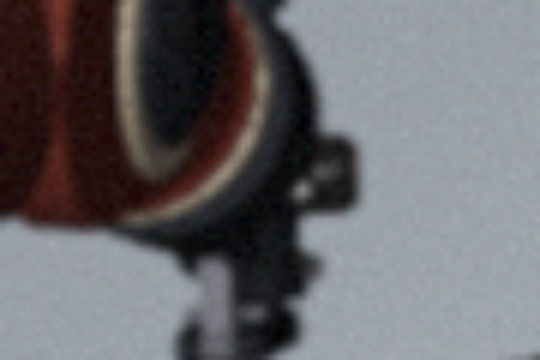

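```bash
python3 -m pendant '[0,0,0,0,0,0,0,0,0,0,0,0,0,0,0,0,0,0,0,0]' 1 40; python3 -m pendant '[0,0,-0.5,0,0,0,-2,0,0,0,-3,0,0,0,-2.5,0,0,0,0,0]'; python3 - <<'E'
from h import *
p,d=camera("side");cv2.imwrite(f"pics/s15.png",cv2.resize(p[120:260,210:360,::-1],None,fx=4,fy=4))
E
python3 go.py .507 .0025 .085 79.1
```

```text
clock: 32.25
eef_pos: [0.4278, 0.2024, 0.0052]
orientation: [3.141, -0.001, 1.466]
ft_force: [-1.3, -0.3, 5.6]
opening: 0.0246
clock: 32.88
eef_pos: [0.4286, 0.2027, 0.0862]
orientation: [3.139, -0.002, 1.466]
ft_force: [-0.7, -0.2, -1.2]
opening: 0.0245
t 32.92 pos [0.4277 0.2026 0.0852] rpy [179.9  -0.   84. ] open 0.0243 q7 0.03 F [ 0.3 -0.8 -0.8]
shift cm [-19.07   9.97   0.02]
turn 0.086 half -3.056
```

View pics/s15.png

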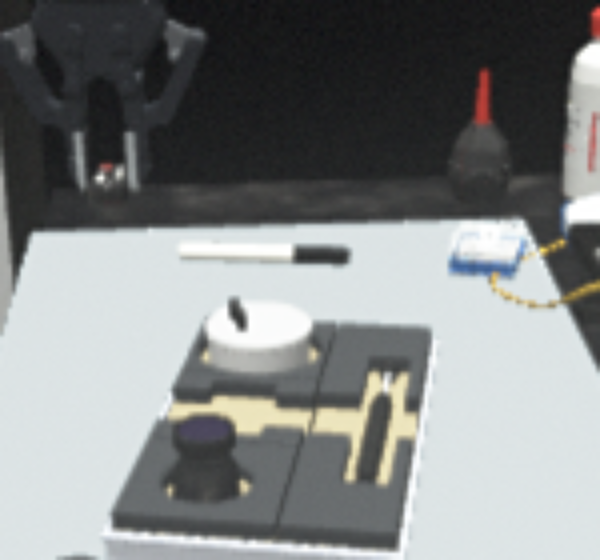

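```bash
python3 -m pendant '[-1.9,1,0,0,-1.9,1,0,0,-1.9,1,0,0,-1.9,1,0,0,-1.9,1,0,0,-1.9,1,0,0,-1.9,1,0,0,-1.9,1,0,0,-1.9,1,0,0,-1.9,1,0,0,0,0,0,0.086,0,0,0,0,0,0,0,0]'; python3 - <<'E'
from h import *
p,d=camera("side");cv2.imwrite(f"pics/s16.png",cv2.resize(p[120:260,210:360,::-1],None,fx=4,fy=4))
p,d=camera("top");cv2.imwrite(f"pics/t16.png",cv2.resize(p[140:240,200:340,::-1],None,fx=5,fy=5))
E
python3 go.py .507 .0025 .022 79.1
```

```text
clock: 34.55
eef_pos: [0.5066, 0.0033, 0.0841]
orientation: [-3.14, 0.0, 1.382]
ft_force: [0.6, 0.3, -0.3]
opening: 0.0245
t 34.65 pos [0.5069 0.0033 0.0845] rpy [-180.    -0.    79.1] open 0.0244 q7 0.33 F [ 0.4 -0.7  0.4]
shift cm [-0.08  0.03  6.25]
turn 0.001 half -3.141
```

View pics/s16.png

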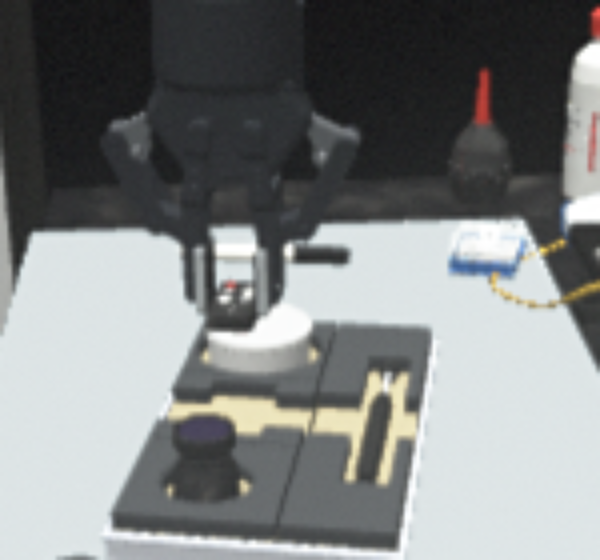

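View pics/t16.png

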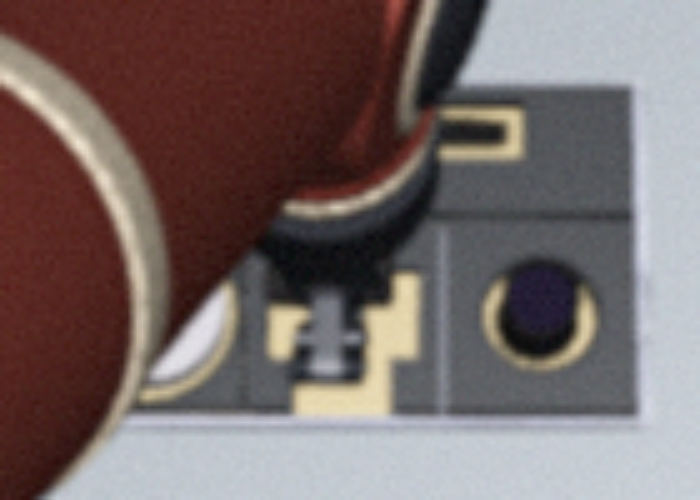

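```bash
python3 -m pendant '[-0.05,0,1.5,0,0,0,1.5,0,0,0,1.2,0,0,0,0.6,0,0,0,0.4,0,0,0,0.4,0,0,0,0.3,0,0,0,0,0]'; python3 - <<'E'
from h import *
p,d=camera("side");cv2.imwrite(f"pics/s17.png",cv2.resize(p[120:260,210:360,::-1],None,fx=4,fy=4))
E
python3 go.py .507 .0025 .0202 79.1
```

```text
clock: 35.65
eef_pos: [0.507, 0.0024, 0.0258]
orientation: [-3.141, -0.0, 1.38]
ft_force: [-0.4, 0.0, -0.6]
opening: 0.0245
t 35.7 pos [0.5071 0.0024 0.0259] rpy [180.    0.   79.1] open 0.0248 q7 0.41 F [-0.2 -0.2 -1. ]
shift cm [ 0.01 -0.02  0.57]
turn -0.001 half 3.141
```

View pics/s17.png

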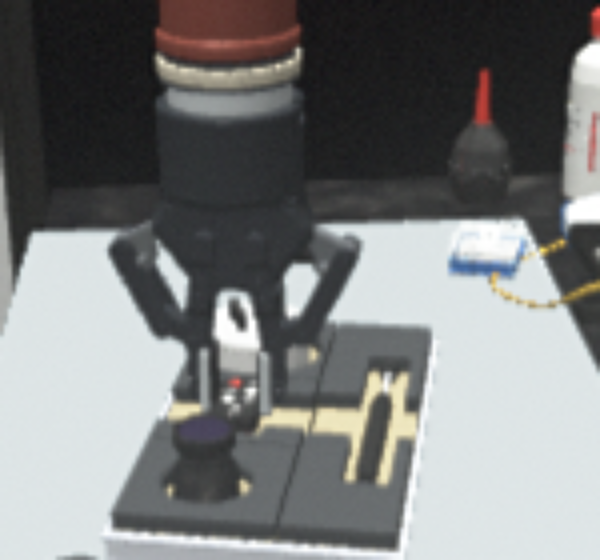

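```bash
python3 -m pendant '[0,0,0.3,0,0,0,0.2,0,0,0,0.05,0,0,0,0,0]'; python3 go.py .507 .0025 .0202 79.1; python3 -m pendant '[0,0,0,0,0,0,0,0,0,0,0,0,0,0,0,0]' 0.45; python3 -m pendant '[0,0,-0.5,0,0,0,-1.5,0,0,0,-3,0,0,0,-3,0,0,0,-3,0,0,0,-3,0]';python3 go.py .42 .15 .2 79.1
```

```text
clock: 36.2
eef_pos: [0.5071, 0.0024, 0.0203]
orientation: [3.142, 0.0, 1.38]
ft_force: [0.8, -0.6, -0.4]
opening: 0.024
t 36.2 pos [0.5071 0.0024 0.0203] rpy [180.    0.   79.1] open 0.024 q7 0.42 F [ 0.8 -0.6 -0.4]
shift cm [ 0.01 -0.01  0.01]
turn -0.001 half 3.141
clock: 36.7
eef_pos: [0.5071, 0.0024, 0.0203]
orientation: [3.142, 0.0, 1.38]
ft_force: [0.1, -0.3, 0.0]
opening: 0.0472
clock: 37.45
eef_pos: [0.5069, 0.0023, 0.1624]
orientation: [3.141, -0.0, 1.38]
ft_force: [0.3, 0.8, 0.5]
opening: 0.0468
t 37.45 pos [0.5069 0.0023 0.1624] rpy [180.  -0.  79.] open 0.0468 q7 0.24 F [0.3 0.8 0.5]
shift cm [ 12.85 -11.34  -3.77]
turn -0.001 half 3.141
```

```bash
python3 -m pendant '[2,-1.1,-0.4,0,2,-1.1,-0.4,0,2,-1.1,-0.4,0,2,-1.1,-0.4,0,2,-1.1,-0.4,0,2,-1.1,-0.4,0,2,-1.1,-0.4,0,2,-1.1,-0.4,0,2,-1.1,-0.4,0,2,-1.1,-0.4,0,0,0,0,0,0,0,0,0]'; python3 - <<'E'
from h import *
for n in("top","side"):
    p,d=camera(n);np.savez(f"pics/{n}18.npz",p=p,d=d)
    cv2.imwrite(f"pics/{n}18.png",p[:,:,::-1])
p=np.load("pics/top18.npz")["p"];C=cloud("top",np.load("pics/top18.npz")["d"]);cv2.imwrite("pics/t18.png",cv2.resize(p[140:240,200:340,::-1],None,fx=5,fy=5,interpolation=2))
p=np.load("pics/side18.npz")["p"];cv2.imwrite("pics/s18.png",cv2.resize(p[180:310,190:360,::-1],None,fx=4,fy=4,interpolation=2))
CS=cloud("side",np.load("pics/side18.npz")["d"])
def st(nm,c,r,zlo,Cl):
    Q=Cl.reshape(-1,3);Q=Q[(np.hypot(*(Q[:,:2]-c).T)<r)&(Q[:,2]>zlo)];print(nm,len(Q),np.median(Q,0).round(4) if len(Q) else "")
for t,Cl in(("top",C),("side",CS)):
    st(t+" loupe top",(.49,-.0756),.03,.045,Cl); st(t+" dish lid",(.5205,.081),.028,.036,Cl); st(t+" keypad",(.507,.0025),.011,.01,Cl); st(t+" wand",(.582,-.013),.005,.02,Cl); st(t+" vial",(.4362,-.2144),.03,.058,Cl)
E
```

```text
clock: 38.95
eef_pos: [0.4372, 0.2184, 0.2008]
orientation: [3.141, 0.0, 1.379]
ft_force: [0.8, -1.1, -0.5]
opening: 0.047
top loupe top 210 [ 0.4886 -0.0737  0.0554]
top dish lid 608 [0.5205 0.0811 0.0439]
top keypad 92 [0.507  0.0026 0.0285]
top wand 17 [ 0.5816 -0.0129  0.0297]
top vial 189 [ 0.4364 -0.2138  0.065 ]
side loupe top 159 [ 0.4873 -0.081   0.053 ]
side dish lid 186 [0.5202 0.0768 0.0419]
side keypad 38 [0.5073 0.0019 0.0264]
side wand 7 [ 0.5821 -0.0128  0.0273]
side vial 170 [ 0.4372 -0.2202  0.0623]
```

View pics/t18.png

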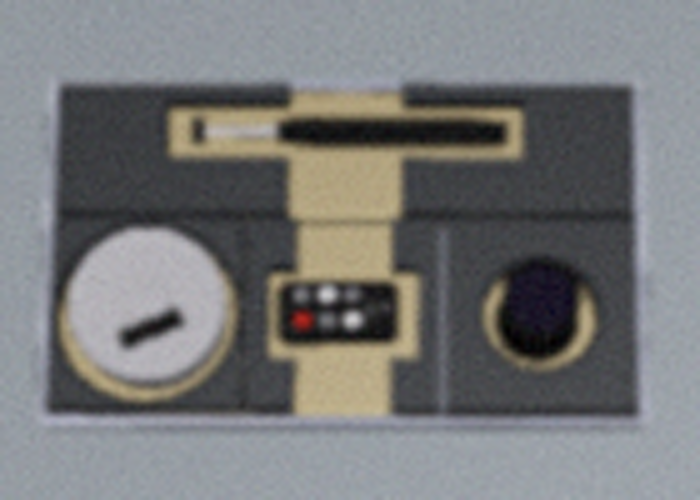

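View pics/s18.png

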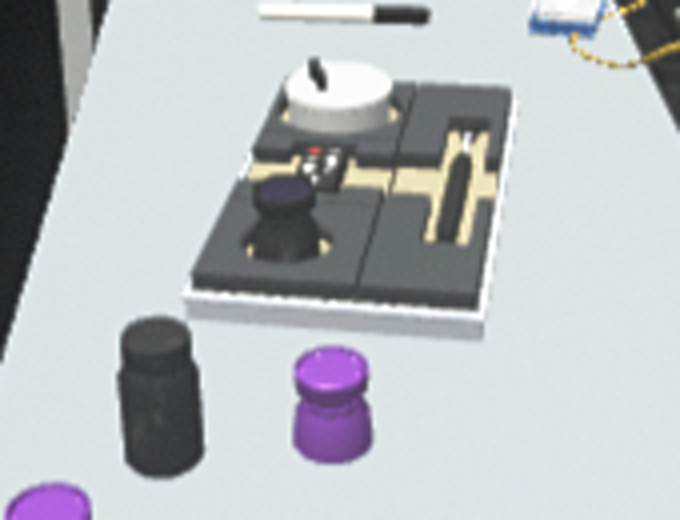

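View pics/top18.png

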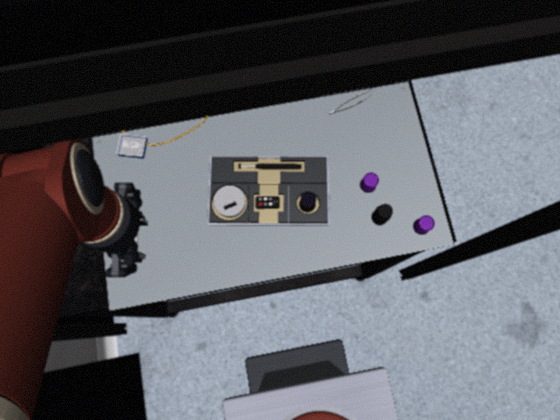

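All four are seated. The top heights match what is expected (loupe 0.056, lid 0.043, keypad 0.028, wand 0.029), and the gripper hangs free. I'm handing in.

```bash
python3 -c "
from bench import *
print(finish_job(), get_obs()['clock'])"
```

```text
the job is handed in; nothing more can be done
the job is handed in; nothing more can be done
```

All four accessories are in their own foam cut-outs, placed in the order listed: wand, loupe, dish, keypad. The job was handed in just after 39 s, against the 86 s limit.

- **Seating:** in the last top-view depth picture the tops were at 29.7 mm for the wand (expected 29), 55.4 mm for the loupe (56), 43.9 mm for the dish lid (43) and 28.5 mm for the keypad (28). All four therefore sit right way up and fully down, and the pictures show them well inside their cut-outs.
- **Side camera:** it read about 2 mm lower than the top camera, which is within the calibration error. For the loupe it read 3 mm low, probably because its points include some of the side wall.
- **Gripper readings:** the finger opening read 1.5 to 4 mm below the widths given, but every grasp held and no placing showed a noticeable contact force.
- **Left alone:** the vial measured within 1 mm of where it stood at the start. I did not re-measure the marker or the purple look-alikes, but they look unmoved in the last pictures.
- **Robot:** the gripper was held clear at 0.20 m height when I handed in, touching nothing.

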